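# Snap the overcap onto a sealed sample pot and load it for transport

## Task

Cap the foil-sealed sample pot that stands in the aluminium capping block: set the loose yellow lid on its mouth and, with the capping tool held square (not with the fingers), press the lid down until it clicks fully home all round. Then stand the tool back in its steel tray and stand the capped pot in the carrier bay that has the blue pad, setting things down without dropping them and leaving the other pots, the bottle and the slide box alone.

Things in the scene. Friction and masses are not known exactly. Their poses are not given: they have to be found in the camera images.
- pot_center (a point): Sample pot to be capped, at its centre, half-way up (45 mm over its foot): white, round, 56 mm diameter, 90 mm tall, 0.12 to 0.24 kg, paper label, green band, silver foil flat across the mouth. z is its axis, up. It starts upright and uncapped in the recess of the capping block with 1 mm play all round, its foot 10 mm and its foil 100 mm above the bench.
- pot_mouth (a point): Centre of the foil at the very top of that pot, 90 mm above its foot; z is the pot's axis, up. The rim is a bead of 59 mm diameter with a 45-degree tapered shoulder, 4 mm tall, up to the foil.
- lid_center (a point): Loose yellow snap lid, open side down: 65 mm diameter, 24 mm tall, 40 g. Its top 8 mm is a solid round plate (grip its edge, 65 mm wide, at any yaw); below hangs a skirt 16 mm deep, 60 mm bore, slotted into six sprung tabs with a bead inside each. This point is on the axis (z, up) in the middle of the plate, 4 mm below the top, 20 mm above the lower edge. It starts on the lid mat.
- lid_top (a point): Centre of that lid's flat top. Set loosely on the pot within 2 mm of centred, it rests with this point 16 mm above pot_mouth and may lean 3 degrees. Pressed squarely, it resists with up to 13 to 17 N over the first 3 mm, then snaps under the rim and jumps down; fully home this point is 8 mm above pot_mouth (8 mm lower than loose). The capped pot can then be lifted by its lid.
- lid_mat: Flat green square mat, 100 x 100 x 3 mm, fixed to the bench, under the lid at the start. Origin at the centre of its underside.
- tool_handle (a point): Capping tool standing upright, 66 mm tall, about 0.3 kg: a white round bell, 80 mm diameter, 17 mm tall, with an upright round black handle, 30 mm diameter, rounded at its top. This is where to grip the handle: on its axis (z, up), 40 mm above the lower edge, 23 mm above the bell, 26 mm below the top. It starts near the middle of the tool tray.
- tool_face (a point): Centre of the flat pressing face on the underside of the same tool, 36 mm below tool_handle. Round the face a lip hangs 4 mm lower, 73 mm inside diameter, that drops loosely over the edge of the lid.
- tool_tray: Low square stainless tray, 112 x 112 mm outside, 104 x 104 mm inside, walls 15 mm high, floor 4 mm thick, fixed to the bench. Origin at the centre of its underside, on the bench. The tool stands in it handle up.
- nest: Capping block: aluminium block 130 x 110 x 26 mm fixed to the bench, with a round recess in the middle of its top, 58.5 mm wide and 16 mm deep, that holds the pot upright. Origin at the centre of its underside, on the bench.
- carrier: Grey open transport carrier, 268 x 92 mm, 45 mm high, fixed to the bench, with three bays in a row along its own x axis, 88 mm apart, each 84 x 84 mm inside (walls 4 mm, floor 4 mm thick). Two bays hold capped pots; the third is free and has the blue pad. Origin at the centre of its underside, on the bench.
- bay_pad: Light blue square absorbent pad, 70 x 70 x 2 mm, fixed in the middle of the floor of the free bay. Origin at the centre of its underside, 4 mm above the bench; its top is 6 mm above the bench. Its x axis runs along the row of bays.
- done_a_center (a point): Bystander: a pot already capped, 65 mm diameter over its yellow lid, 98 mm tall, standing in a carrier bay. Point on its axis half-way up.
- done_b_center (a point): Bystander: another pot already capped, same as the first, in another bay. Point on its axis half-way up.
- reagent_center (a point): Bystander: brown glass reagent bottle with a black cap, 56 mm diameter, 115 mm tall. Point on its axis half-way up.
- slide_box_center (a point): Bystander: flat blue box for microscope slides, 85 x 175 x 30 mm, lying on the bench. Point at its centre.
There are look-alikes about, which are no part of the job. Leave any purple look-alike of the part that bears tool_handle alone.

How it is judged:
On the way, in this order (a step that is already met when the one before it is completed fails the run):
1. the lid sits loosely on the pot's mouth, let go, not yet snapped (z of lid_center in the frame of pot_mouth between 0.01 and 0.015 m and horizontal distance between lid_center and pot_mouth below 0.006 m and contact force between the fingers and lid below 0.2 N), for 0.2 s.
2. the capping tool, held square (within 7 degrees), presses on the loose lid with more than 2 N (contact force between tool and lid above 2 N and angle between tool_face's own z axis and vertical below 0.12 rad and z of lid_center in the frame of pot_mouth between 0.0062 and 0.015 m and horizontal distance between lid_center and pot_mouth below 0.006 m and contact force between the fingers and lid below 0.2 N), for 0.02 s.
3. the lid has clicked fully home, level on the pot (z of lid_center in the frame of pot_mouth between 0.002 and 0.0056 m and horizontal distance between lid_center and pot_mouth below 0.004 m and angle between the z axis of lid_center and the z axis of pot_mouth, either way round below 0.04 rad), for 0.1 s.
At the end, for the whole second after the job is handed in: Lid fully home on the pot (within 1.6 mm of 4 mm above pot_mouth, within 4 mm of centred, level within 2 deg); pot upright (3 deg) on the blue pad on its bay's floor (within 22 mm of its centre); tool upright (3 deg) on its tray's floor (within 25 mm of its centre); all at rest (all of step 3 and horizontal distance between pot_center and bay_pad below 0.022 m and z of pot_center in the frame of bay_pad between 0.044 and 0.0495 m and angle between each of pot_center, tool_handle's own z axis and vertical below 0.06 rad and horizontal distance between tool_handle and tool_tray below 0.025 m and z of tool_handle in the frame of tool_tray between 0.04 and 0.047 m and linear speed of each of pot, lid, tool below 0.02 m/s); the robot touches nothing.
It fails at once if the lid is forced down with the fingers in place of the tool (contact force between the fingers and lid above 2 N and z of lid_center in the frame of pot_mouth between 0.0064 and 0.0085 m and horizontal distance between lid_center and pot_mouth below 0.006 m).
It fails at once if the capping tool bears on the lid with more than 5 N while leaning more than 10 degrees (contact force between tool and lid above 5 N and angle between tool_face's own z axis and vertical above 0.175 rad).
It fails at once if the pot is knocked over (angle between pot_center's own z axis and vertical above 0.5 rad).
It fails at once if the pot, the tool or the lid is let go in the air and falls (more than 0.6 m/s) ((contact force between the fingers and pot below 0.1 N and contact force between the fingers and lid below 0.1 N and linear speed of pot above 0.6 m/s) or (contact force between the fingers and tool below 0.1 N and linear speed of tool above 0.6 m/s) or (contact force between each of the fingers, tool and lid below 0.1 N and contact force between the fingers and pot below 0.1 N and distance between lid_center and pot_mouth above 0.02 m and linear speed of lid above 0.6 m/s)).
It fails at once if another pot, the reagent bottle or the slide box is pushed more than 30 mm or knocked over (distance of any of done_a_center, done_b_center, reagent_center, slide_box_center from where it was at the start of the episode above 0.03 m or angle between any of done_a_center, done_b_center, reagent_center, slide_box_center's own z axis and vertical above 0.4 rad).
It also fails if it takes over 67 s, if anything falls off the work surface, if the arm or the gripper's body presses on something with over 40 N, if the wrist force passes 120 N, or if a joint passes its speed limit or range.

## Robot

A 6-joint arm with a two-finger parallel gripper is mounted at the origin on the work surface. World frame = base frame: x ahead of the robot, y to its left, z up, the work surface at z = 0. Lengths are in m, angles in rad, forces in N, time in s.
With the tool pointing down it reaches from about 0.25 to 0.8 m from the base axis. Payload 3.9 kg.
Tool frame: the origin (TCP) lies at the very end of the fingers, on their centre line; the grasp point (between the pads) lies 19 mm behind it; z points along the fingers, y is the line along which they close (so a half turn about z gives the same grasp; the last joint's range is limited). The gripper opens to 85 mm and grips with 20 to 120 N. Pads are 22 mm wide; open, the fingers measure 114 mm over their backs; the gripper's body (76 mm by 85 mm) begins 54 mm behind the grasp point. The pads swing forward as they close: fully open they stand 13 mm farther back than shut.
Start: joints at [-1.193, 0.26, -0.138, 1.173, 0, 1.571], TCP at [0.194, -0.488, 0.231] pointing down, gripper open.
Joint ranges: [-2.78, 2.78], [-0.83, 1.72], [-1.28, 1.37], [-1.9, 2.12], [-1.57, 1.48], [-3.14, 3.14]. Speed limits (rad/s): [2.57, 2.57, 3.14, 3.14, 3.14, 3.14].

## Interface

Orientations are given as a unit quaternion [x, y, z, w].
In Python, from plant import env gives the robot as it stands.
- The arm moves only by the tool jog_arm, never from a script. Its argument "targets" is a list that holds one entry, the list of rows, each a list of 6 numbers: the shift along the world's x, y, z in m, then the turn, a rotation vector about the world's x, y, z in rad. A call has 1 to 8 rows; each row shifts and turns the commanded pose from where the row before left it; what a row does not reach is not made up. A row lasts 1/8 s, in which the tool goes at most 62.5 mm and 10.7 degrees, less where a joint would pass 70% of its speed; a pose out of reach is approached as far as the arm can. A call with a gripper value outside its range is refused whole. "gripper" is the finger opening in m, from 0 to 0.0854, set as the call begins (left out, the last holds). The fingers move at their own pace and stop on an object; "squeeze" is the grip in N (left out, the last holds). Time passes only in rows, so rows that do not move let the fingers close. It gives the time, the measured TCP pose, the force, the opening and the grip force at its end, in the units of the state.
- env.observe(): the state, without advancing time (a new reading comes with each control period).
- env.capture(name): name is "side" or "top" or "wrist"; returns a dict with "frame" (480x640x3 uint8, red, green, blue), "range_z" (480x640 float32, m along the optical axis (not along the pixel's ray), 0 where there is no reading), "vfov" (degrees; the focal length in pixels is half the picture's height over the tangent of half this angle, whatever the lens; pixels are square), "cx", "cy" (the principal point, pixels), "distortion" ([k1, k2, p1, p2, k3] as OpenCV has them; the pictures are not rectified), "camera_from_world" (4x4, takes a point from world to camera coordinates). Camera axes: x right, y down, z forward; pixel columns grow to the right and rows downward; lengths in m; the calibration is good to about 2 mm. A picture is of the moment at which its call begins.
- env.job_done(): hands the job in; it is judged then, once.
Trained networks look in a picture, given as the dict that the camera call returned (one of the last four; its "shot" number tells which), for a name from the list of things; names that differ only in an ending like _2 or _b are one class to them, and where a whole thing is asked for, a point or a joint stands for the part that bears it (a point fixed in the world has none). Each returns a list of dicts, best first, with "p" (0 to 1); they miss things now and then, are a little off and sometimes report something else, mostly with a low value. They report only what shows in the picture. A call takes as long as a camera call. They do not tell look-alikes from the thing itself.
- env.search_frame(picture, thing): "at" ([column, row] in pixels, amid what is visible of it).
- env.trace(picture, thing): "region" (480x640 bool, what is visible of it) and "at" ([column, row] in pixels, amid what is visible of it).
- env.landmark_of(picture, thing): "at" ([column, row] in pixels: a listed point, or the origin of a listed thing).
The state is a dict: "t": time; "q": joint angles; "qd": joint speeds; "effort": joint torques, N m; "tool_pos": TCP position; "tool_rot": TCP orientation; "force": force on the tool from outside, world axes, zero at the start; "torque": the same for the moment, N m; "grip_width": finger opening in m; "finger_force": force on a finger pad.
Only numpy, scipy, OpenCV 4.12 (cv2) and the standard library are available. Lean on these libraries where they do the work, as an engineer would, in place of code of your own. Each camera call takes 0.05 s, during which the arm holds its last target. There are 200 camera calls.

## Working session

There is one attempt and no reset: what is moved stays moved. The work goes in short steps, Python scripts to look and compute and a tool call to move; the robot and the scene stay as the last step left them, time stands still between calls to the robot, and variables do not carry over. Pictures are saved under pics/ and viewed, at most 11 in all, crops included, and the job is handed in when it is done.

Besides the shell and the picture viewer there is one more tool, called after "Call:" as name(argument=value, ...) on one line, values as JSON. jog_arm: Moves the arm, as the interface text tells. Its arguments: {"type":"object","properties":{"targets":{"type":"array","items":{"type":"array","items":{"type":"array","items":{"type":"number"}}}},"gripper":{"type":"number"},"squeeze":{"type":"number"}},"required":["targets"]}

```bash
mkdir -p pics; ls
cat > h.py <<'E'
import numpy as np, cv2
from plant import env
def K(c):
    f=240/np.tan(np.radians(c["vfov"])/2)
    return np.array([[f,0,c["cx"]],[0,f,c["cy"]],[0,0,1.]])
def ray(c,px):
    n=cv2.undistortPoints(np.array([[px]],float),K(c),np.array(c["distortion"],float))[0,0]
    T=np.linalg.inv(np.array(c["camera_from_world"])); return T[:3,3],T[:3,:3]@np.array([n[0],n[1],1.])
def at_z(c,px,z):
    o,d=ray(c,px); return o+d*(z-o[2])/d[2]
def at_depth(c,px):
    u,v=int(round(px[0])),int(round(px[1])); w=c["range_z"][max(v-2,0):v+3,max(u-2,0):u+3]; w=w[w>0]
    if len(w)==0: return None
    o,d=ray(c,px); return o+d*np.median(w)
def cloud(c,mask):
    m=mask&(c["range_z"]>0); v,u=np.nonzero(m)
    n=cv2.undistortPoints(np.stack([u,v],1).astype(float)[:,None],K(c),np.array(c["distortion"],float))[:,0]
    z=c["range_z"][v,u]; P=np.c_[n*z[:,None],z]; T=np.linalg.inv(np.array(c["camera_from_world"]))
    return P@T[:3,:3].T+T[:3,3]
def save(c,name): cv2.imwrite("pics/"+name,c["frame"][:,:,::-1])
E
python3 - <<'E'
from h import *
np.set_printoptions(precision=4,suppress=True)
print({k:np.round(v,3) for k,v in env.observe().items()})
pl={"pot_mouth":.1,"lid_top":.027,"tool_handle":.044,"lid_mat":0,"tool_tray":0,"nest":0,"carrier":0,"bay_pad":.004,"done_a_center":.05,"reagent_center":.057,"slide_box_center":.015}
for n in ("top","side"):
    c=env.capture(n); save(c,n+"0.png")
    for k,z in pl.items():
        print(n,k,[(round(r["p"],2),np.round(r["at"]),at_z(c,r["at"],z)[:2],at_depth(c,r["at"])) for r in env.landmark_of(c,k)[:4]])
E
```

```text
pics
{'t': np.float64(0.0), 'q': array([-1.193,  0.261, -0.139,  1.173,  0.   ,  1.571]), 'qd': array([-0.001,  0.003,  0.001, -0.001,  0.   , -0.   ]), 'effort': array([  0.001, -40.568,  25.392,   0.019,   0.   ,   0.   ]), 'tool_pos': array([ 0.193, -0.487,  0.23 ]), 'tool_rot': array([ 0.982,  0.188, -0.   , -0.001]), 'force': array([-0.648, -0.623,  0.234]), 'torque': array([ 0.04 , -0.026, -0.007]), 'finger_force': np.float64(0.0), 'grip_width': np.float64(0.085)}
top pot_mouth [(0.8, array([264., 219.]), array([0.6235, 0.1806]), array([0.6236, 0.1806, 0.0998]))]
top lid_top [(0.9, array([349., 309.]), array([0.4453, 0.0127]), array([0.4453, 0.0126, 0.0248]))]
top tool_handle [(0.96, array([152., 351.]), array([0.3683, 0.4129]), array([0.3692, 0.4064, 0.0656])), (0.65, array([223., 326.]), array([0.4159, 0.2696]), array([0.416 , 0.2654, 0.0673])), (0.32, array([266., 226.]), array([0.6184, 0.1834]), array([0.6091, 0.1773, 0.0996]))]
top lid_mat [(0.24, array([495., 279.]), array([ 0.5046, -0.2961]), array([ 0.4976, -0.2676,  0.1013]))]
top tool_tray [(0.76, array([227., 323.]),
[... 1864 characters left out ...]
273.]), array([0.6291, 0.1778]), array([0.6056, 0.1961, 0.037 ])), (0.59, array([199., 303.]), array([0.6952, 0.3623]), array([0.6408, 0.3863, 0.0778]))]
side carrier [(0.96, array([438., 203.]), array([ 0.497 , -0.2883]), array([ 0.4798, -0.2551,  0.0344]))]
side bay_pad [(0.46, array([413., 185.]), array([ 0.5874, -0.2954]), array([ 0.5862, -0.2933,  0.0061]))]
side done_a_center [(0.97, array([466., 211.]), array([ 0.4047, -0.266 ]), array([ 0.392 , -0.2364,  0.0798]))]
side reagent_center [(0.95, array([201., 301.]), array([0.6561, 0.3758]), array([0.6412, 0.3825, 0.0782]))]
side slide_box_center [(0.67, array([295., 201.]), array([ 0.7699, -0.0141]), array([ 0.7582, -0.0037,  0.0299]))]
```

View pics/top0.png

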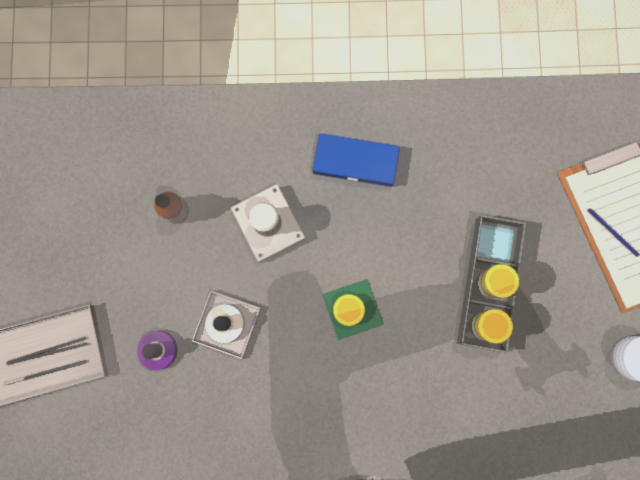

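```bash
python3 -c "
import cv2
a=cv2.imread('pics/side0.png')[160:460,180:500]; cv2.imwrite('pics/side_crop.png',cv2.resize(a,None,fx=2,fy=2,interpolation=cv2.INTER_CUBIC)[:600])"
```

```text
(no output)
```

View pics/side_crop.png

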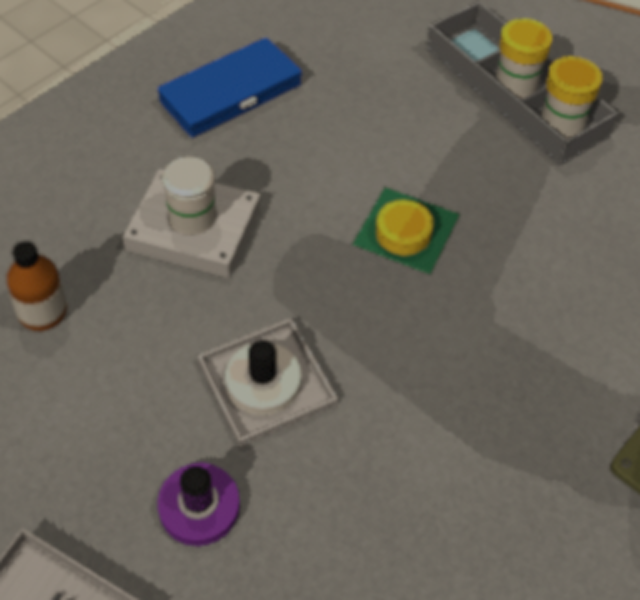

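The white-belled tool standing in the steel tray at top (223,326) is the one meant. The purple look-alike is at (152,351) on the bare bench, so I'll leave it alone. The loose lid is on the green mat at (349,309), the pot in the block at (264,219), and the blue pad at (497,241). The side crop confirms all of this.

Call:
jog_arm(targets=[[[0.025, 0.05, 0, 0, 0, 0], [0.025, 0.05, 0, 0, 0, 0], [0.025, 0.05, 0, 0, 0, 0], [0.025, 0.05, 0, 0, 0, 0], [0.025, 0.05, 0, 0, 0, 0], [0.025, 0.05, 0, 0, 0, 0], [0.025, 0.05, 0, 0, 0, 0], [0.025, 0.05, 0, 0, 0, 0]]], gripper=0.085)

```text
t: 2.2
tool_pos: [0.3944, -0.0863, 0.2316]
tool_rot: [0.982, 0.188, 0.001, 0.0]
force: [1.0, -1.1, -0.8]
grip_width: 0.085
finger_force: 0.0
```

Call:
jog_arm(targets=[[[0.025, 0.05, 0, 0, 0, 0], [0.025, 0.05, 0, 0, 0, 0], [0, 0, 0, 0, 0, 0]]])

```text
t: 2.58
tool_pos: [0.4453, 0.0151, 0.2313]
tool_rot: [0.982, 0.191, 0.001, -0.0]
force: [-0.2, -0.4, -0.2]
grip_width: 0.0846
finger_force: 0.0
```

```bash
cat >> h.py <<'E'
def circ(c,thing,z0,z1,near=None):
    "min enclosing circle centre of cloud points of the thing within heights z0..z1"
    out=[]
    for r in env.trace(c,thing)[:3]:
        P=cloud(c,r["region"]); P=P[(P[:,2]>z0)&(P[:,2]<z1)]
        if len(P)<30: continue
        o,R=cv2.minEnclosingCircle(P[:,:2].astype(np.float32)); out.append((round(r["p"],2),np.round(o,4),round(R,4),np.round(np.median(P,0),4),len(P)))
    return out
E
python3 - <<'E'
from h import *
np.set_printoptions(precision=4,suppress=True)
s=env.observe(); print(s["t"],s["tool_pos"],s["tool_rot"],s["q"])
c=env.capture("wrist"); save(c,"w1.png"); print(np.array(c["camera_from_world"]))
print([(r["p"],r["at"],at_z(c,r["at"],.027)) for r in env.landmark_of(c,"lid_top")[:2]]); print(circ(c,"lid_top",.018,.035))
for n,zz in (("top",1),("side",1)):
    c=env.capture(n)
    for k,a,b in (("lid_top",.018,.035),("pot_mouth",.09,.11),("tool_handle",.015,.03),("tool_handle",.05,.08)): print(n,k,circ(c,k,a,b))
E
```

```text
2.575 [0.4453 0.0151 0.2313] [ 0.9816  0.1908  0.0007 -0.0002] [ 0.0334  0.1234 -0.3138  1.1323  0.0007  2.791 ]
[[ 0.3747 -0.9271 -0.0005 -0.1531]
 [-0.8815 -0.3565  0.3096  0.3577]
 [-0.2872 -0.1156 -0.9509  0.5099]
 [ 0.      0.      0.      1.    ]]
[(0.85, [321.9, 203.8], array([0.4473, 0.0163, 0.027 ]))]
[(0.89, array([0.4439, 0.0151]), 0.0327, array([0.4455, 0.0156, 0.0269]), 3557)]
top lid_top []
top pot_mouth [(0.58, array([0.629 , 0.1832]), 0.0296, array([0.6279, 0.1822, 0.0991]), 670)]
top tool_handle [(0.84, array([0.4208, 0.2733]), 0.0403, array([0.4195, 0.2691, 0.0204]), 930), (0.6, array([0.3698, 0.4125]), 0.0404, array([0.3703, 0.4064, 0.0174]), 651)]
top tool_handle [(0.84, array([0.4204, 0.2727]), 0.0151, array([0.4209, 0.271 , 0.0665]), 194), (0.6, array([0.3687, 0.413 ]), 0.0165, array([0.369 , 0.4108, 0.0627]), 213)]
side lid_top [(0.64, array([0.4443, 0.015 ]), 0.035, array([0.4414, 0.0179, 0.0268]), 517), (0.48, array([0.4203, 0.2736]), 0.0399, array([0.4109, 0.2831, 0.0216]), 701)]
side pot_mouth [(0.92, array([0.6286, 0.183 ]), 0.0298, array([0.6261, 0.1853, 0.0997]), 421)]
side tool_handle [(0.86, array([0.4203, 0.2736]), 0.0399, array([0.409 , 0.2832, 0.0213]), 683), (0.62, array([0.3682, 0.4149]), 0.0401, array([0.3591, 0.4233, 0.0176]), 853)]
side tool_handle [(0.86, array([0.4203, 0.2744]), 0.0159, array([0.4166, 0.2774, 0.0661]), 203), (0.62, array([0.3688, 0.4145]), 0.0162, array([0.3656, 0.4162, 0.0636]), 225)]
```

View pics/w1.png

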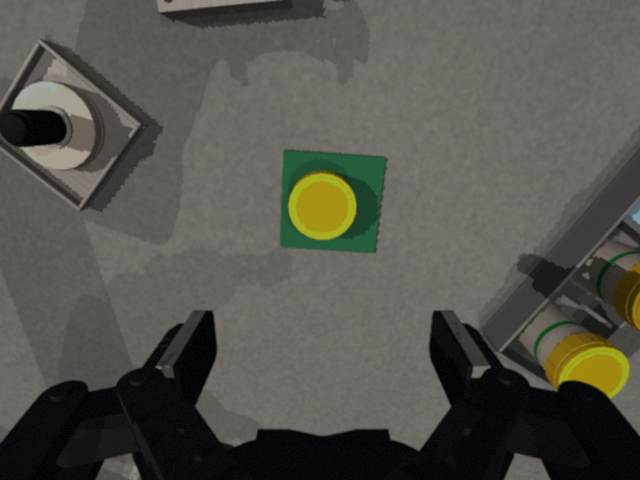

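Call:
jog_arm(targets=[[[-0.001, 0, -0.05, 0, 0, 0], [0, 0, -0.05, 0, 0, 0], [0, 0, -0.05, 0, 0, 0], [0, 0, -0.05, 0, 0, 0], [0, 0, -0.012, 0, 0, 0], [0, 0, -0.01, 0, 0, 0], [0, 0, 0, 0, 0, 0]]])

```text
t: 4.1
tool_pos: [0.4437, 0.012, 0.01]
tool_rot: [0.982, 0.188, 0.001, 0.0]
force: [-0.6, 0.5, -0.2]
grip_width: 0.0848
finger_force: 0.0
```

Call:
jog_arm(targets=[[[0, 0, 0, 0, 0, 0], [0, 0, 0, 0, 0, 0], [0, 0, 0, 0, 0, 0], [0, 0, 0, 0, 0, 0], [0, 0, 0, 0, 0, 0]]], gripper=0.06, squeeze=20)

```text
t: 4.72
tool_pos: [0.4441, 0.0121, 0.0108]
tool_rot: [0.982, 0.188, 0.002, 0.0]
force: [-0.1, -0.4, 5.1]
grip_width: 0.0636
finger_force: 20.7
```

Call:
jog_arm(targets=[[[0, 0, 0, 0, 0, 0], [0, 0, 0, 0, 0, 0], [0, 0, 0, 0, 0, 0]]], gripper=0.085)

```text
t: 5.1
tool_pos: [0.4427, 0.012, 0.0094]
tool_rot: [0.982, 0.188, 0.0, 0.0]
force: [-0.8, 0.3, -0.1]
grip_width: 0.085
finger_force: 0.0
```

Call:
jog_arm(targets=[[[0, 0, 0, 0, 0, 0.18], [0, 0, 0, 0, 0, 0.18], [0, 0, 0, 0, 0, 0.18], [0, 0, 0, 0, 0, 0.18], [0, 0, 0, 0, 0, 0.18], [0, 0, 0, 0, 0, 0.18], [0, 0, 0, 0, 0, 0.18], [0, 0, 0, 0, 0, 0.18]]])

```text
t: 6.1
tool_pos: [0.4426, 0.012, 0.0092]
tool_rot: [0.612, 0.791, -0.0, -0.0]
force: [0.5, 0.5, -0.1]
grip_width: 0.085
finger_force: 0.0
```

Call:
jog_arm(targets=[[[0, 0, 0, 0, 0, 0.12], [0, 0, 0, 0, 0, 0]]])

```text
t: 6.35
tool_pos: [0.4425, 0.012, 0.0092]
tool_rot: [0.567, 0.824, -0.0, -0.0]
force: [0.0, -0.9, -1.2]
grip_width: 0.0851
finger_force: 0.0
```

Call:
jog_arm(targets=[[[0, 0, 0, 0, 0, 0], [0, 0, 0, 0, 0, 0], [0, 0, 0, 0, 0, 0], [0, 0, 0, 0, 0, 0], [0, 0, 0, 0, 0, 0]]], gripper=0.058, squeeze=30)

```text
t: 6.98
tool_pos: [0.4427, 0.012, 0.0097]
tool_rot: [0.567, 0.824, 0.0, 0.0]
force: [-1.8, 0.2, 5.6]
grip_width: 0.0632
finger_force: 31.8
```

Call:
jog_arm(targets=[[[0, 0, 0.01, 0, 0, 0], [0, 0, 0.03, 0, 0, 0], [0, 0, 0.05, 0, 0, 0], [0, 0, 0.05, 0, 0, 0], [0, 0, 0.05, 0, 0, 0], [0.01, 0.01, 0.03, 0, 0, 0], [0.03, 0.03, 0, 0, 0, 0], [0.03, 0.03, 0, 0, 0, 0]]])

```text
t: 7.98
tool_pos: [0.5136, 0.0826, 0.2307]
tool_rot: [0.567, 0.824, 0.001, 0.001]
force: [0.2, -0.9, -0.4]
grip_width: 0.0632
finger_force: 33.2
```

Call:
jog_arm(targets=[[[0.03, 0.03, 0, 0, 0, 0], [0.03, 0.03, 0, 0, 0, 0], [0, 0, 0, 0, 0, 0]]])

```text
t: 8.35
tool_pos: [0.5743, 0.144, 0.2288]
tool_rot: [0.565, 0.825, 0.0, 0.0]
force: [-0.8, -0.6, -0.1]
grip_width: 0.0633
finger_force: 33.3
```

Run:
```python
from h import *
np.set_printoptions(precision=4,suppress=True)
s=env.observe(); print(s["t"],s["tool_pos"],s["tool_rot"],s["q"],s["grip_width"])
for n in ("wrist","top","side"):
    c=env.capture(n); save(c,n+"2.png")
    print(n,[(round(r["p"],2),np.round(r["at"])) for r in env.landmark_of(c,"lid_top")[:2]],circ(c,"lid_top",.18,.26),circ(c,"pot_mouth",.094,.11))
```

```text
8.35 [0.5743 0.144  0.2288] [0.5654 0.8248 0.0003 0.0001] [0.2456 0.3765 0.0261 1.2197 0.0003 1.4473] 0.0632932134152312
wrist [(0.68, array([325., 334.]))] [(0.63, array([0.5742, 0.1435]), 0.0328, array([0.572 , 0.149 , 0.2457]), 20928)] [(0.58, array([0.6301, 0.1822]), 0.0298, array([0.6283, 0.1835, 0.1002]), 4710)]
top [] [] []
side [(0.7, array([305., 198.]))] [(0.79, array([0.5701, 0.1401]), 0.0348, array([0.5663, 0.1493, 0.2462]), 705)] [(0.95, array([0.628 , 0.1827]), 0.0296, array([0.6269, 0.1844, 0.0998]), 396)]
```

View pics/wrist2.png

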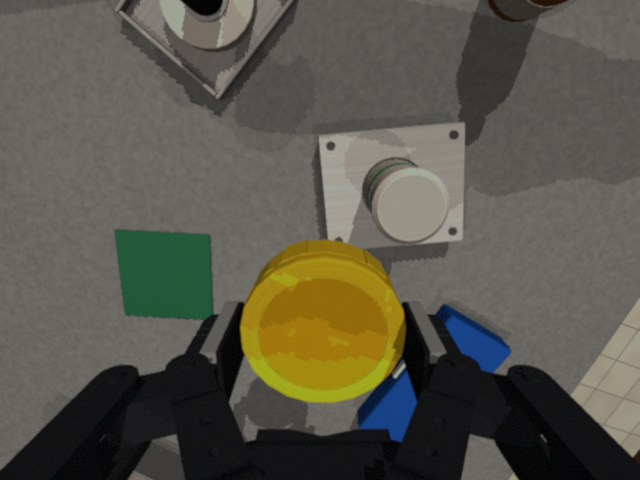

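The wrist picture shows the lid held level between the pads at (325,330). The pot mouth is at (408,203), and all the views agree on about (0.629, 0.183).

Call:
jog_arm(targets=[[[0.025, 0.018, 0, 0, 0, 0], [0.025, 0.018, 0, 0, 0, 0], [0.005, 0.0025, -0.02, 0, 0, 0], [0, 0, -0.04, 0, 0, 0], [0, 0, -0.04, 0, 0, 0], [0, 0, -0.012, 0, 0, 0], [0, 0, 0, 0, 0, 0]]])

```text
t: 9.82
tool_pos: [0.6273, 0.1804, 0.117]
tool_rot: [0.566, 0.824, -0.001, -0.0]
force: [0.3, -0.0, 0.0]
grip_width: 0.0634
finger_force: 33.4
```

Run:
```python
from h import *
np.set_printoptions(precision=4,suppress=True)
s=env.observe(); print(s["t"],s["tool_pos"],s["tool_rot"],s["grip_width"])
for n in ("wrist","side"):
    c=env.capture(n)
    print(n,circ(c,"lid_top",.11,.14),circ(c,"pot_mouth",.085,.11))
```

```text
9.825 [0.6273 0.1804 0.117 ] [ 0.5662  0.8242 -0.0005 -0.0004] 0.06342640792505462
wrist [(0.63, array([0.6273, 0.1796]), 0.0331, array([0.6251, 0.1854, 0.1339]), 20964)] [(0.65, array([0.6283, 0.1967]), 0.0246, array([0.6246, 0.2082, 0.0969]), 907)]
side [(0.67, array([0.6275, 0.1815]), 0.0346, array([0.6235, 0.1893, 0.1357]), 595)] [(0.91, array([0.6209, 0.1888]), 0.0263, array([0.6093, 0.1981, 0.0971]), 150)]
```

Call:
jog_arm(targets=[[[0.002, 0.002, -0.004, 0, 0, 0], [0, 0, -0.006, 0, 0, 0], [0, 0, -0.004, 0, 0, 0], [0, 0, -0.002, 0, 0, 0], [0, 0, 0, 0, 0, 0], [0, 0, 0, 0, 0, 0]]])

```text
t: 10.88
tool_pos: [0.6298, 0.1826, 0.1014]
tool_rot: [0.566, 0.824, 0.0, 0.0]
force: [-0.9, 0.2, -1.1]
grip_width: 0.0634
finger_force: 33.4
```

Call:
jog_arm(targets=[[[0, 0, -0.002, 0, 0, 0], [0, 0, 0, 0, 0, 0]]])

```text
t: 11.12
tool_pos: [0.6296, 0.1825, 0.0992]
tool_rot: [0.566, 0.824, -0.0, -0.0]
force: [-0.3, -0.6, -0.5]
grip_width: 0.0633
finger_force: 33.4
```

Call:
jog_arm(targets=[[[0, 0, 0, 0, 0, 0], [0, 0, 0, 0, 0, 0], [0, 0, 0, 0, 0, 0]]], gripper=0.085)

```text
t: 11.5
tool_pos: [0.6297, 0.1826, 0.0994]
tool_rot: [0.566, 0.824, 0.0, 0.0]
force: [0.4, 0.8, -0.5]
grip_width: 0.0846
finger_force: 0.0
```

Call:
jog_arm(targets=[[[0, 0, 0.02, 0, 0, 0], [0, 0, 0.04, 0, 0, 0], [0, 0, 0.05, 0, 0, 0], [-0.05, 0.02, 0.01, 0, 0, 0], [-0.05, 0.02, 0, 0, 0, 0], [0, 0, 0, 0, 0, 0]]])

```text
t: 12.25
tool_pos: [0.5257, 0.2231, 0.2196]
tool_rot: [0.565, 0.825, -0.001, -0.001]
force: [-0.0, 0.0, 0.6]
grip_width: 0.0851
finger_force: 0.0
```

Run:
```python
from h import *
np.set_printoptions(precision=4,suppress=True)
s=env.observe(); print(s["t"],s["tool_pos"],s["q"],s["grip_width"])
for n in ("wrist","side"):
    c=env.capture(n); save(c,n+"3.png")
    for r in env.trace(c,"lid_top")[:2]:
        P=cloud(c,r["region"]); P=P[(P[:,2]>.108)&(P[:,2]<.13)]
        if len(P)<50: continue
        o,R=cv2.minEnclosingCircle(P[:,:2].astype(np.float32)); 
        Q=P[np.linalg.norm(P[:,:2]-o,axis=1)<.026]; a=np.linalg.lstsq(np.c_[Q[:,:2]-o,np.ones(len(Q))],Q[:,2],rcond=None)[0]
        print(n,r["p"],o,R,"tilt,z",a)
    if n=="wrist": print(circ(c,"tool_handle",.015,.03),circ(c,"tool_handle",.05,.08))
```

```text
12.25 [0.5257 0.2231 0.2196] [ 0.401   0.3459 -0.0446  1.1828  0.0006  1.6016] 0.085089837596611
wrist 0.81 (0.6283782720565796, 0.18157215416431427) 0.033113397657871246 tilt,z [0.0171 0.0156 0.115 ]
[(0.77, array([0.4214, 0.2735]), 0.0401, array([0.4269, 0.2786, 0.021 ]), 5187)] [(0.77, array([0.4213, 0.2735]), 0.0156, array([0.4235, 0.2742, 0.0687]), 1438)]
side 0.72 (0.6288248300552368, 0.18194542825222015) 0.034855302423238754 tilt,z [0.01   0.0184 0.1152]
```

View pics/wrist3.png

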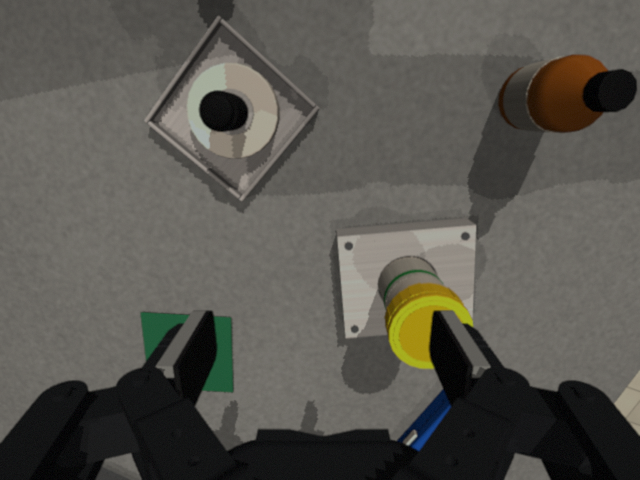

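The lid is sitting on the mouth at (428,330), centred within 1 mm, with its top at 0.115 m and a lean of about 1.3°. Next is the white-belled tool in the tray at (225,110).

Call:
jog_arm(targets=[[[-0.05, 0.025, 0, 0, 0, 0], [-0.05, 0.025, 0, 0, 0, 0], [-0.0045, 0.0005, -0.04, 0, 0, 0], [0, 0, -0.05, 0, 0, 0], [0, 0, 0, 0, 0, 0]]], gripper=0.06)

```text
t: 13.18
tool_pos: [0.4226, 0.271, 0.1261]
tool_rot: [0.566, 0.824, -0.004, -0.002]
force: [-0.0, -1.1, 0.9]
grip_width: 0.0598
finger_force: 0.0
```

Call:
jog_arm(targets=[[[0, 0, -0.04, 0, 0, 0], [0, 0, -0.04, 0, 0, 0], [0, 0, -0.02, 0, 0, 0], [0, 0, -0.001, 0, 0, 0], [0, 0, 0, 0, 0, 0]]])

```text
t: 13.8
tool_pos: [0.4271, 0.2739, 0.0299]
tool_rot: [0.566, 0.824, 0.001, 0.001]
force: [-0.4, -1.0, 0.1]
grip_width: 0.0596
finger_force: 0.0
```

Call:
jog_arm(targets=[[[0, 0, 0, 0, 0, 0], [0, 0, 0, 0, 0, 0], [0, 0, 0, 0, 0, 0], [0, 0, 0, 0, 0, 0], [0, 0, 0, 0, 0, 0]]], gripper=0.02, squeeze=80)

```text
t: 14.42
tool_pos: [0.4252, 0.2732, 0.0297]
tool_rot: [0.566, 0.824, 0.0, 0.0]
force: [-2.1, -0.5, 7.4]
grip_width: 0.0283
finger_force: 78.2
```

Call:
jog_arm(targets=[[[0, 0, 0.01, 0, 0, 0], [0, 0, 0.03, 0, 0, 0], [0, 0, 0.05, 0, 0, 0], [0, 0, 0.05, 0, 0, 0], [0.01, -0.005, 0.05, 0, 0, 0], [0.04, -0.018, 0, 0, 0, 0], [0.04, -0.018, 0, 0, 0, 0], [0.04, -0.018, 0, 0, 0, 0]]])

```text
t: 15.42
tool_pos: [0.556, 0.2134, 0.2188]
tool_rot: [0.566, 0.824, 0.0, 0.0]
force: [0.7, 1.2, -3.6]
grip_width: 0.0282
finger_force: 79.5
```

Call:
jog_arm(targets=[[[0.04, -0.018, 0, 0, 0, 0], [0.03, -0.013, -0.02, 0, 0, 0], [0, 0, -0.02, 0, 0, 0], [0, 0, 0, 0, 0, 0], [0, 0, 0, 0, 0, 0]]])

```text
t: 16.05
tool_pos: [0.625, 0.1833, 0.1791]
tool_rot: [0.566, 0.824, 0.0, 0.0]
force: [0.6, -0.4, -3.2]
grip_width: 0.0282
finger_force: 79.7
```

Run:
```python
from h import *
np.set_printoptions(precision=4,suppress=True)
s=env.observe(); print(s["t"],s["tool_pos"],s["tool_rot"],s["grip_width"],s["force"])
for n in ("wrist","side"):
    c=env.capture(n); save(c,n+"4.png")
    print(n,circ(c,"tool_handle",.14,.176),circ(c,"tool_handle",.2,.24),circ(c,"lid_top",.1,.125))
```

```text
16.05 [0.625  0.1833 0.1791] [0.566  0.8244 0.0001 0.0001] 0.028225899243943142 [ 0.5655 -0.4084 -3.2345]
wrist [(0.85, array([0.6237, 0.1854]), 0.0402, array([0.6142, 0.2034, 0.1703]), 12597)] [(0.85, array([0.6178, 0.1822]), 0.0218, array([0.6219, 0.1905, 0.2177]), 6668)] []
side [(0.66, array([0.6216, 0.1868]), 0.0398, array([0.6071, 0.2006, 0.1704]), 637)] [(0.66, array([0.6212, 0.1885]), 0.0142, array([0.6198, 0.1923, 0.2161]), 140)] [(0.79, array([0.6226, 0.1872]), 0.0304, array([0.6095, 0.1982, 0.1133]), 273)]
```

View pics/side4.png

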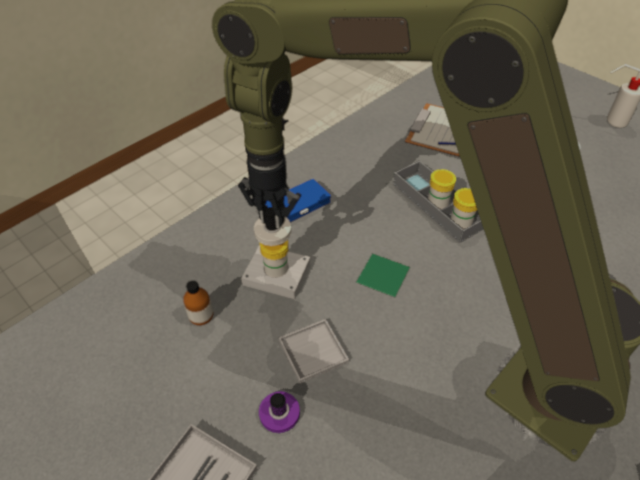

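The side picture shows the tool held upright just above the lid at (272,232). The tray is empty at (313,348), and the purple tool hasn't moved. I'll centre, lower a little and check again for tilt.

Call:
jog_arm(targets=[[[0.0055, -0.004, 0, 0, 0, 0], [0, 0, -0.02, 0, 0, 0], [0, 0, -0.01, 0, 0, 0], [0, 0, 0, 0, 0, 0]]])

```text
t: 16.95
tool_pos: [0.6299, 0.1786, 0.1471]
tool_rot: [0.566, 0.824, -0.001, -0.001]
force: [-1.0, 0.2, -3.3]
grip_width: 0.0287
finger_force: 79.7
```

Run:
```python
from h import *
np.set_printoptions(precision=4,suppress=True)
s=env.observe(); print(s["t"],s["tool_pos"],s["tool_rot"],s["force"])
zt=s["tool_pos"][2]
for n in ("wrist","side"):
    c=env.capture(n); save(c,n+"5.png")
    for r in env.trace(c,"tool_handle")[:1]:
        P=cloud(c,r["region"]); P=P[abs(P[:,2]-(zt-.0087))<.008]
        o,R=cv2.minEnclosingCircle(P[:,:2].astype(np.float32)); d=np.linalg.norm(P[:,:2]-o,axis=1)
        Q=P[(d<.036)&(d>.02)]; 
        for _ in range(3):
            a=np.linalg.lstsq(np.c_[Q[:,:2]-o,np.ones(len(Q))],Q[:,2],rcond=None)[0]; e=np.c_[Q[:,:2]-o,np.ones(len(Q))]@a-Q[:,2]; Q=Q[abs(e)<2.5*e.std()+1e-4]
        print(n,o,R,"tilt,z",a,len(Q))
    print(circ(c,"lid_top",.1,.125))
```

```text
16.95 [0.6299 0.1786 0.1471] [ 0.5663  0.8242 -0.001  -0.0008] [-0.9675  0.1804 -3.3248]
wrist (0.6290792226791382, 0.1804458051919937) 0.0400141179561615 tilt,z [-0.0029  0.0051  0.1383] 7415
[]
side (0.0, 0.0) 0.0 tilt,z [0. 0. 0.] 0
[(0.68, array([0.6218, 0.1899]), 0.0303, array([0.605 , 0.2041, 0.107 ]), 114)]
  ret = _var(a, axis=axis, dtype=dtype, out=out, ddof=ddof,
  arrmean = um.true_divide(arrmean, div, out=arrmean,
  ret = ret.dtype.type(ret / rcount)
```

View pics/wrist5.png

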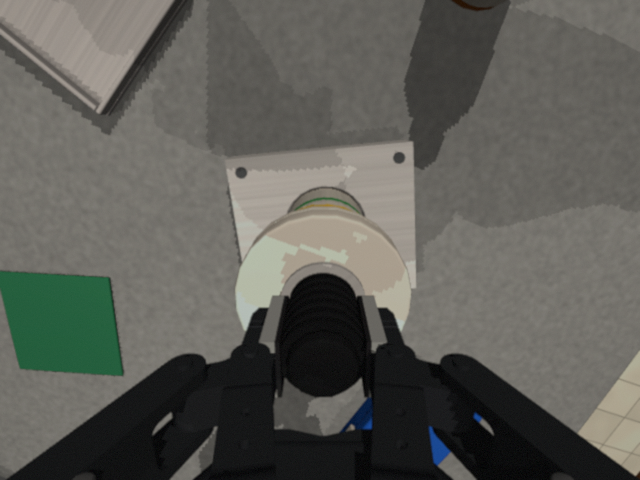

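Call:
jog_arm(targets=[[[0, 0.001, -0.004, 0, 0, 0], [0, 0, -0.003, 0, 0, 0], [0, 0, 0, 0, 0, 0]]], squeeze=110)

```text
t: 17.62
tool_pos: [0.6303, 0.1799, 0.1408]
tool_rot: [0.566, 0.824, -0.0, -0.0]
force: [0.1, 0.2, -3.9]
grip_width: 0.0279
finger_force: 108.4
```

Call:
jog_arm(targets=[[[0, 0, -0.001, 0, 0, 0], [0, 0, -0.001, 0, 0, 0], [0, 0, -0.001, 0, 0, 0], [0, 0, 0, 0, 0, 0]]])

```text
t: 18.12
tool_pos: [0.6306, 0.18, 0.1382]
tool_rot: [0.566, 0.824, -0.0, -0.0]
force: [0.0, -0.1, -3.0]
grip_width: 0.0281
finger_force: 108.4
```

Call:
jog_arm(targets=[[[0, 0, -0.001, 0, 0, 0], [0, 0, -0.001, 0, 0, 0], [0, 0, 0, 0, 0, 0]]])

```text
t: 18.5
tool_pos: [0.631, 0.1802, 0.1367]
tool_rot: [0.566, 0.824, 0.0, 0.0]
force: [-0.8, 0.2, -2.8]
grip_width: 0.0277
finger_force: 108.5
```

Call:
jog_arm(targets=[[[0, 0, -0.001, 0, 0, 0], [0, 0, -0.001, 0, 0, 0], [0, 0, 0, 0, 0, 0]]])

```text
t: 18.88
tool_pos: [0.6314, 0.1804, 0.1353]
tool_rot: [0.566, 0.824, 0.001, 0.001]
force: [-0.7, 0.4, 5.0]
grip_width: 0.0278
finger_force: 108.7
```

Call:
jog_arm(targets=[[[0, 0, -0.001, 0, 0, 0], [0, 0, -0.001, 0, 0, 0], [0, 0, 0, 0, 0, 0]]])

```text
t: 19.25
tool_pos: [0.6295, 0.1796, 0.1307]
tool_rot: [0.566, 0.824, -0.001, -0.001]
force: [0.2, 1.2, -3.5]
grip_width: 0.0275
finger_force: 108.6
```

Call:
jog_arm(targets=[[[0, 0, -0.001, 0, 0, 0], [0, 0, -0.001, 0, 0, 0], [0, 0, 0, 0, 0, 0]]])

```text
t: 19.62
tool_pos: [0.6305, 0.18, 0.1301]
tool_rot: [0.566, 0.824, -0.0, -0.0]
force: [0.4, -0.6, -2.5]
grip_width: 0.0278
finger_force: 108.6
```

Call:
jog_arm(targets=[[[0, 0, -0.001, 0, 0, 0], [0, 0, -0.001, 0, 0, 0], [0, 0, 0, 0, 0, 0]]])

```text
t: 20.0
tool_pos: [0.6309, 0.1801, 0.1292]
tool_rot: [0.566, 0.824, 0.0, 0.0]
force: [-2.0, -1.2, 3.3]
grip_width: 0.0282
finger_force: 108.6
```

Call:
jog_arm(targets=[[[0, 0, -0.001, 0, 0, 0], [0, 0, -0.001, 0, 0, 0], [0, 0, 0, 0, 0, 0]]])

```text
t: 20.38
tool_pos: [0.6311, 0.1801, 0.1289]
tool_rot: [0.566, 0.824, 0.001, 0.001]
force: [-4.7, -1.3, 11.0]
grip_width: 0.0277
finger_force: 110.4
```

Call:
jog_arm(targets=[[[0, 0, -0.001, 0, 0, 0], [0, 0, -0.001, 0, 0, 0], [0, 0, 0, 0, 0, 0]]])

```text
t: 20.75
tool_pos: [0.6311, 0.1801, 0.1288]
tool_rot: [0.566, 0.824, 0.001, 0.001]
force: [-6.8, -2.4, 19.7]
grip_width: 0.0277
finger_force: 111.3
```

Call:
jog_arm(targets=[[[0, 0, 0.004, 0, 0, 0], [0, 0, 0.006, 0, 0, 0], [0, 0, 0.03, 0, 0, 0], [0, 0, 0.05, 0, 0, 0], [-0.04, 0.018, 0.01, 0, 0, 0], [-0.04, 0.018, 0, 0, 0, 0], [0, 0, 0, 0, 0, 0]]])

```text
t: 21.62
tool_pos: [0.5473, 0.2168, 0.2238]
tool_rot: [0.565, 0.825, -0.001, -0.001]
force: [0.8, -0.6, -4.3]
grip_width: 0.0277
finger_force: 109.9
```

Run:
```python
from h import *
np.set_printoptions(precision=4,suppress=True)
s=env.observe(); print(s["t"],s["tool_pos"],s["tool_rot"],s["force"])
for n in ("side","wrist"):
    c=env.capture(n); save(c,n+"6.png")
    for r in env.trace(c,"lid_top")[:3]:
        P=cloud(c,r["region"]); P=P[(P[:,2]>.08)&(P[:,2]<.13)&(P[:,1]>.1)]
        if len(P)<50: continue
        o,R=cv2.minEnclosingCircle(P[:,:2].astype(np.float32)); 
        Q=P[np.linalg.norm(P[:,:2]-o,axis=1)<.026]; Q=Q[Q[:,2]>np.percentile(Q[:,2],70)-.004]; a=np.linalg.lstsq(np.c_[Q[:,:2]-o,np.ones(len(Q))],Q[:,2],rcond=None)[0]
        print(n,r["p"],o,R,"tilt,z",a,len(Q))
    for k in ("tool_tray",): 
        for r in env.trace(c,k)[:2]:
            P=cloud(c,r["region"]); P=P[(P[:,2]<.025)]
            if len(P)>50: print(n,k,r["p"],cv2.minAreaRect(P[:,:2].astype(np.float32)),np.median(P[:,2]))
    print(circ(c,"tool_handle",.19,.226))
```

```text
21.625 [0.5473 0.2168 0.2238] [ 0.565   0.8251 -0.0012 -0.0012] [ 0.7602 -0.5571 -4.2589]
side 0.6 (0.6304242610931396, 0.19040262699127197) 0.032705049961805344 tilt,z [ 0.0125 -0.022   0.1079] 70
side tool_tray 0.78 ((0.421427458524704, 0.2679036557674408), (0.1172284409403801, 0.12194313853979111), 68.98304748535156) 0.004821911339248919
[(0.95, array([0.5447, 0.2199]), 0.04, array([0.5303, 0.234 , 0.2149]), 776)]
wrist 0.72 (0.6345053911209106, 0.18416035175323486) 0.032353226095438004 tilt,z [0.0039 0.0001 0.1076] 1631
wrist tool_tray 0.83 ((0.41601067781448364, 0.27147364616394043), (0.11223968863487244, 0.11826212704181671), 69.83106231689453) 0.004201969342484846
[(0.69, array([0.5507, 0.2173]), 0.0401, array([0.5411, 0.2357, 0.215 ]), 12867)]
```

View pics/wrist6.png

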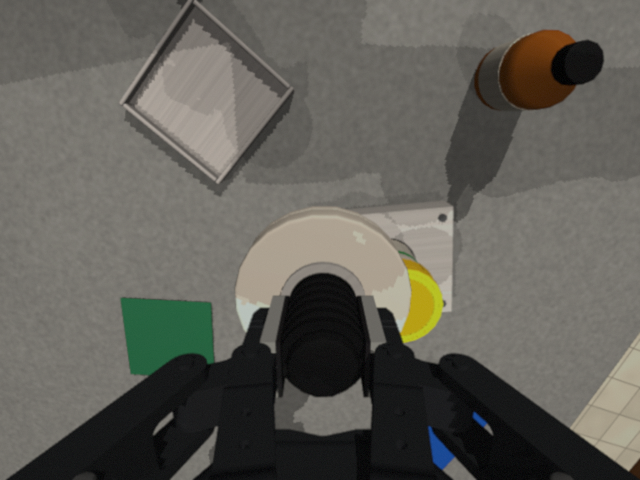

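The wrist picture shows the lid at (425,300) now level, with its top at 0.1077 m, so it's fully home. The empty tray is at (208,92), centred near (0.418, 0.271). I'll take the tool back there.

Call:
jog_arm(targets=[[[-0.04, 0.017, 0, 0, 0, 0], [-0.04, 0.017, 0, 0, 0, 0], [-0.04, 0.016, 0, 0, 0, 0], [-0.009, 0.003, -0.03, 0, 0, 0], [0, 0, -0.05, 0, 0, 0], [0, 0, -0.05, 0, 0, 0], [0, 0, -0.03, 0, 0, 0], [0, 0, 0, 0, 0, 0]]])

```text
t: 23.02
tool_pos: [0.4199, 0.2676, 0.0622]
tool_rot: [0.566, 0.824, -0.003, -0.001]
force: [0.3, -0.8, -3.3]
grip_width: 0.0276
finger_force: 109.8
```

Call:
jog_arm(targets=[[[0, 0, -0.018, 0, 0, 0], [0, 0, 0, 0, 0, 0], [0, 0, 0, 0, 0, 0]]])

```text
t: 23.4
tool_pos: [0.4228, 0.2697, 0.0477]
tool_rot: [0.566, 0.824, 0.001, 0.0]
force: [0.6, -0.1, -4.1]
grip_width: 0.0275
finger_force: 109.8
```

Call:
jog_arm(targets=[[[-0.003, 0, -0.008, 0, 0, 0], [0, 0, -0.006, 0, 0, 0], [0, 0, -0.002, 0, 0, 0], [0, 0, 0, 0, 0, 0], [0, 0, 0, 0, 0, 0]]])

```text
t: 24.02
tool_pos: [0.4188, 0.2691, 0.0303]
tool_rot: [0.566, 0.824, 0.0, 0.0]
force: [-0.1, -0.1, -3.1]
grip_width: 0.0276
finger_force: 110.7
```

Call:
jog_arm(targets=[[[0, 0, -0.002, 0, 0, 0], [0, 0, 0, 0, 0, 0], [0, 0, 0, 0, 0, 0]]])

```text
t: 24.4
tool_pos: [0.419, 0.2692, 0.0297]
tool_rot: [0.566, 0.824, 0.001, 0.0]
force: [-1.6, -2.0, 9.7]
grip_width: 0.0278
finger_force: 111.4
```

Contact made. Releasing the tool and heading back to the pot.

Call:
jog_arm(targets=[[[0, 0, 0, 0, 0, 0], [0, 0, 0, 0, 0, 0], [0, 0, 0, 0, 0, 0], [0, 0, 0, 0, 0, 0]]], gripper=0.06, squeeze=40)

```text
t: 24.9
tool_pos: [0.4187, 0.2691, 0.0282]
tool_rot: [0.566, 0.824, -0.0, -0.0]
force: [-0.8, -0.1, 0.7]
grip_width: 0.0602
finger_force: 0.0
```

Call:
jog_arm(targets=[[[0, 0, 0.03, 0, 0, 0], [0, 0, 0.05, 0, 0, 0], [0, 0, 0.05, 0, 0, 0], [0, 0, 0.05, 0, 0, 0], [0.04, -0.015, 0.01, 0, 0, 0], [0.04, -0.015, 0, 0, 0, 0], [0.04, -0.015, 0, 0, 0, 0], [0.03, -0.015, 0, 0, 0, 0]]])

```text
t: 25.9
tool_pos: [0.5702, 0.2084, 0.218]
tool_rot: [0.566, 0.824, 0.0, 0.0]
force: [-0.6, -0.6, -0.4]
grip_width: 0.0601
finger_force: 0.0
```

Call:
jog_arm(targets=[[[0.025, -0.01, 0, 0, 0, 0], [0, 0, 0, 0, 0, 0]]], gripper=0.085)

```text
t: 26.15
tool_pos: [0.595, 0.1982, 0.2174]
tool_rot: [0.567, 0.824, -0.0, -0.0]
force: [-0.3, 0.7, 0.4]
grip_width: 0.0849
finger_force: 0.0
```

Run:
```python
from h import *
np.set_printoptions(precision=4,suppress=True)
s=env.observe(); print(s["t"],s["tool_pos"],s["tool_rot"],s["q"],s["force"])
for n in ("side","wrist","top"):
    c=env.capture(n); save(c,n+"7.png")
    print(n,"lid",circ(c,"lid_top",.09,.13))
    print(n,"tool",circ(c,"tool_handle",.018,.03),circ(c,"tool_handle",.055,.08))
    for k in ("carrier","bay_pad"):
        for r in env.trace(c,k)[:2]:
            P=cloud(c,r["region"]); P=P[(P[:,2]<.06)]
            if len(P)>50: print(n,k,r["p"],cv2.minAreaRect(P[:,:2].astype(np.float32)),np.median(P[:,2]))
```

```text
26.15 [0.595  0.1982 0.2174] [ 0.5671  0.8237 -0.0002 -0.0001] [ 0.3215  0.4435  0.1029  1.2305 -0.0001  1.5274] [-0.2742  0.7086  0.434 ]
side lid [(0.57, array([0.6288, 0.1817]), 0.0346, array([0.6241, 0.1858, 0.1071]), 622)]
side tool [(0.66, array([0.3681, 0.4151]), 0.0393, array([0.358 , 0.4245, 0.0193]), 358), (0.56, array([0.4182, 0.2706]), 0.04, array([0.4082, 0.2803, 0.0214]), 677)] [(0.66, array([0.3684, 0.415 ]), 0.0164, array([0.3665, 0.4162, 0.0639]), 212), (0.56, array([0.4167, 0.2715]), 0.0158, array([0.414 , 0.2744, 0.0672]), 184)]
side carrier 0.85 ((0.5100880861282349, -0.2998831868171692), (0.14534521102905273, 0.31417346000671387), 78.61559295654297) 0.024875051485884203
side carrier 0.61 ((0.6862610578536987, 0.3675136864185333), (0.054748546332120895, 0.11520625650882721), 58.987003326416016) 0.03407139447074803
side bay_pad 0.68 ((0.5867248773574829, -0.29384738206863403), (0.0584985576570034, 0.10003231465816498), 6.833528518676758) 0.00676910933599878
wrist lid [(0.61, array([0.6294, 0.1819]), 0.0325, array([0.6275, 0.1851, 0.1075]), 5911)]
wrist tool [(0.61,
[... 438 characters left out ...]
8853633883
top lid [(0.56, array([0.6288, 0.1799]), 0.0325, array([0.626 , 0.1738, 0.1067]), 632)]
top tool [(0.91, array([0.3682, 0.4122]), 0.0394, array([0.3684, 0.4045, 0.0193]), 256)] [(0.91, array([0.369 , 0.4134]), 0.0164, array([0.3689, 0.4111, 0.0632]), 200)]
top carrier 0.89 ((0.4972180724143982, -0.2871241271495819), (0.10888378322124481, 0.2788294553756714), 78.064208984375) 0.013514333998560502
top bay_pad 0.71 ((0.5796579122543335, -0.2922077775001526), (0.07806728780269623, 0.07344769686460495), 78.96735382080078) 0.005484097129402787
top bay_pad 0.17 ((0.7665461301803589, -0.008769877254962921), (0.17665834724903107, 0.09908249229192734), 81.43751525878906) 0.02911097230050541
```

Call:
jog_arm(targets=[[[0.034, -0.0165, 0, 0, 0, 0], [0, 0, -0.04, 0, 0, 0], [0, 0, -0.04, 0, 0, 0], [0, 0, -0.035, 0, 0, 0], [0, 0, -0.011, 0, 0, 0], [0, 0, 0, 0, 0, 0]]])

```text
t: 27.8
tool_pos: [0.6275, 0.1824, 0.0921]
tool_rot: [0.566, 0.824, -0.0, -0.0]
force: [-0.5, -0.1, 0.5]
grip_width: 0.0849
finger_force: 0.0
```

Call:
jog_arm(targets=[[[0, 0, 0, 0, 0, 0], [0, 0, 0, 0, 0, 0], [0, 0, 0, 0, 0, 0], [0, 0, 0, 0, 0, 0], [0, 0, 0, 0, 0, 0]]], gripper=0.058, squeeze=45)

```text
t: 28.42
tool_pos: [0.6291, 0.183, 0.0947]
tool_rot: [0.566, 0.824, 0.002, 0.001]
force: [-1.3, -0.2, 6.0]
grip_width: 0.0628
finger_force: 48.4
```

Call:
jog_arm(targets=[[[0, 0, 0.004, 0, 0, 0], [0, 0, 0.004, 0, 0, 0], [0, 0, 0.006, 0, 0, 0], [0, 0, 0, 0, 0, 0]]])

```text
t: 28.92
tool_pos: [0.628, 0.1826, 0.1068]
tool_rot: [0.566, 0.824, 0.0, 0.0]
force: [0.2, -0.1, -2.5]
grip_width: 0.0624
finger_force: 49.5
```

Run:
```python
from h import *
np.set_printoptions(precision=4,suppress=True)
s=env.observe(); print(s["t"],s["tool_pos"],s["tool_rot"],s["force"])
for n in ("side","wrist"):
    c=env.capture(n); save(c,n+"8.png")
    print(n,"lid",circ(c,"lid_top",.1,.14))
a=cv2.imread("pics/side8.png")[150:330,180:400]; cv2.imwrite("pics/side8c.png",cv2.resize(a,None,fx=3,fy=3))
```

```text
28.925 [0.628  0.1826 0.1068] [0.5662 0.8243 0.0003 0.0002] [ 0.1974 -0.127  -2.4688]
side lid [(0.73, array([0.6252, 0.1811]), 0.0339, array([0.6224, 0.1892, 0.1188]), 538)]
wrist lid []
```

View pics/side8c.png

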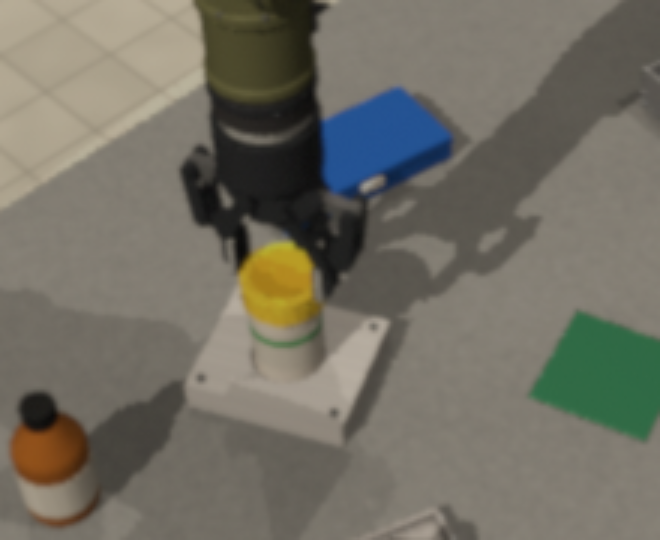

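The side crop shows the pot hanging upright by its lid at (280,280), lifted about 12 mm clear of the recess floor. The force reading matches its full weight.

Call:
jog_arm(targets=[[[0, 0, 0.01, 0, 0, 0], [0, 0, 0.03, 0, 0, 0], [0, 0, 0.04, 0, 0, 0], [0, 0, 0.035, 0, 0, 0], [-0.002, -0.02, 0, 0, 0, 0.05], [-0.004, -0.04, 0, 0, 0, 0.1], [-0.004, -0.043, 0, 0, 0, 0.1], [-0.004, -0.043, 0, 0, 0, 0.1]]], squeeze=60)

```text
t: 30.12
tool_pos: [0.6135, 0.0354, 0.2221]
tool_rot: [0.412, 0.911, 0.0, 0.0]
force: [0.9, -0.0, -1.9]
grip_width: 0.062
finger_force: 66.5
```

Call:
jog_arm(targets=[[[-0.004, -0.043, 0, 0, 0, 0.1], [-0.004, -0.043, 0, 0, 0, 0.1], [-0.004, -0.043, 0, 0, 0, 0.1], [-0.004, -0.043, 0, 0, 0, 0.1], [-0.004, -0.043, 0, 0, 0, 0.1], [-0.003, -0.03, 0, 0, 0, 0.1], [-0.002, -0.02, 0, 0, 0, 0.05], [0, 0, 0, 0, 0, 0]]])

```text
t: 31.12
tool_pos: [0.5884, -0.2299, 0.2218]
tool_rot: [0.103, 0.995, -0.0, 0.0]
force: [0.1, 0.0, -1.4]
grip_width: 0.0621
finger_force: 66.5
```

Run:
```python
from h import *
np.set_printoptions(precision=4,suppress=True)
s=env.observe(); print(s["t"],s["tool_pos"],s["tool_rot"],s["q"],s["force"],s["grip_width"])
for n in ("wrist","side","top"):
    c=env.capture(n); save(c,n+"9.png")
    print(n,"lid",circ(c,"lid_top",.2,.26))
    for k in ("carrier","bay_pad"):
        print(k,[(round(r["p"],2),np.round(r["at"]),at_z(c,r["at"],.004)) for r in env.landmark_of(c,k)[:2]])
        for r in env.trace(c,k)[:1]:
            P=cloud(c,r["region"]); P=P[(P[:,2]<.06)&(P[:,2]>(.035 if k=="carrier" else -1))]
            if len(P)>50: print(n,k,r["p"],cv2.minAreaRect(P[:,:2].astype(np.float32)),np.median(P[:,2]))
    print("done",circ(c,"done_a_center",.09,.12))
```

```text
31.125 [ 0.5884 -0.2299  0.2218] [ 0.1032  0.9947 -0.0001  0.0003] [-0.3724  0.4496  0.1242  1.2448 -0.     -0.1656] [ 0.1378  0.0234 -1.4322] 0.0620717674561426
wrist lid [(0.83, array([ 0.5894, -0.2305]), 0.0329, array([ 0.5836, -0.2294,  0.2341]), 19919)]
carrier []
wrist carrier 0.91 ((0.5187535285949707, -0.28467854857444763), (0.09286616742610931, 0.21640443801879883), 78.27404022216797) 0.043409757243379865
bay_pad [(0.74, array([252., 209.]), array([ 0.5806, -0.2998,  0.004 ]))]
wrist bay_pad 0.91 ((0.5803807973861694, -0.29719066619873047), (0.07086843997240067, 0.07054945081472397), 78.26166534423828) 0.006166491736802865
done [(0.55, array([ 0.4268, -0.2644]), 0.026, array([ 0.4336, -0.2653,  0.1013]), 1512)]
side lid [(0.91, array([ 0.5936, -0.2272]), 0.0377, array([ 0.5793, -0.2205,  0.2338]), 427)]
carrier [(0.85, array([436., 206.]), array([ 0.493 , -0.2707,  0.004 ]))]
side carrier 0.76 ((0.4940982162952423, -0.27691036462783813), (0.09880708158016205, 0.2722339630126953), 77.53528594970703) 0.04165785321568227
bay_pad [(0.76, array([414., 185.]), array([ 0.5865, -0.2
[... 173 characters left out ...]
62, array([ 0.4069, -0.26  ]), 0.035, array([ 0.4048, -0.2553,  0.1018]), 445)]
top lid [(0.61, array([ 0.5765, -0.2231]), 0.0298, array([ 0.5713, -0.2202,  0.2324]), 473)]
carrier [(0.63, array([486., 282.]), array([ 0.4977, -0.2755,  0.004 ]))]
top carrier 0.96 ((0.49283915758132935, -0.2621710002422333), (0.08918154239654541, 0.26256653666496277), 66.80811309814453) 0.041737732957043416
bay_pad [(0.87, array([493., 242.]), array([ 0.5829, -0.2938,  0.004 ]))]
top bay_pad 0.76 ((0.578343391418457, -0.2921617329120636), (0.07930220663547516, 0.06501446664333344), 78.96987915039062) 0.005682723789749988
done [(0.69, array([ 0.4105, -0.255 ]), 0.0312, array([ 0.4135, -0.2454,  0.1009]), 429)]
```

View pics/wrist9.png

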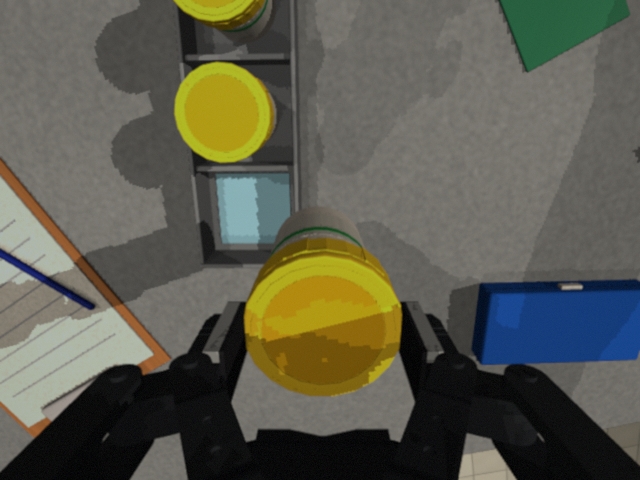

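The wrist picture shows the blue pad at (253,210), measured 70.9 x 70.5 mm with its centre at (0.580, -0.297). The held pot at (322,320) is upright, and the neighbouring pot is at (225,112).

Call:
jog_arm(targets=[[[-0.004, -0.033, 0, 0, 0, 0], [-0.004, -0.033, 0, 0, 0, 0], [0, 0, -0.03, 0, 0, 0], [0, 0, -0.03, 0, 0, 0], [0, 0, -0.02, 0, 0, 0], [0, 0, 0, 0, 0, 0]]])

```text
t: 32.92
tool_pos: [0.5792, -0.2938, 0.1393]
tool_rot: [0.102, 0.995, 0.001, -0.002]
force: [-0.8, -0.6, -1.5]
grip_width: 0.0616
finger_force: 66.6
```

Call:
jog_arm(targets=[[[0.001, -0.003, -0.01, 0, 0, 0], [0, 0, -0.015, 0, 0, 0], [0, 0, -0.012, 0, 0, 0], [0, 0, -0.004, 0, 0, 0], [0, 0, 0, 0, 0, 0], [0, 0, 0, 0, 0, 0]]])

```text
t: 33.67
tool_pos: [0.582, -0.2976, 0.1008]
tool_rot: [0.102, 0.995, -0.0, 0.0]
force: [0.5, -0.2, -2.1]
grip_width: 0.062
finger_force: 66.6
```

Call:
jog_arm(targets=[[[0, 0, -0.002, 0, 0, 0], [0, 0, -0.001, 0, 0, 0], [0, 0, 0, 0, 0, 0]]])

```text
t: 34.05
tool_pos: [0.5816, -0.2975, 0.0973]
tool_rot: [0.102, 0.995, -0.0, -0.0]
force: [-0.4, 0.9, -2.3]
grip_width: 0.0621
finger_force: 66.6
```

Call:
jog_arm(targets=[[[0, 0, -0.002, 0, 0, 0], [0, 0, -0.001, 0, 0, 0], [0, 0, 0, 0, 0, 0], [0, 0, 0, 0, 0, 0]]])

```text
t: 34.55
tool_pos: [0.5817, -0.2975, 0.0943]
tool_rot: [0.102, 0.995, -0.0, 0.0]
force: [0.8, 0.7, -1.1]
grip_width: 0.0617
finger_force: 66.6
```

Call:
jog_arm(targets=[[[0, 0, -0.001, 0, 0, 0], [0, 0, -0.001, 0, 0, 0], [0, 0, 0, 0, 0, 0]]])

```text
t: 34.92
tool_pos: [0.5817, -0.2975, 0.0924]
tool_rot: [0.102, 0.995, -0.0, 0.0]
force: [-1.5, -0.1, -1.3]
grip_width: 0.0622
finger_force: 66.6
```

Call:
jog_arm(targets=[[[0, 0, -0.001, 0, 0, 0], [0, 0, 0, 0, 0, 0]]])

```text
t: 35.17
tool_pos: [0.5818, -0.2977, 0.0915]
tool_rot: [0.102, 0.995, -0.0, 0.0]
force: [-0.8, -1.1, 0.2]
grip_width: 0.0619
finger_force: 66.6
```

Call:
jog_arm(targets=[[[0, 0, -0.001, 0, 0, 0], [0, 0, 0, 0, 0, 0]]])

```text
t: 35.42
tool_pos: [0.582, -0.2978, 0.0911]
tool_rot: [0.102, 0.995, -0.0, 0.001]
force: [-1.3, -0.0, 4.7]
grip_width: 0.0619
finger_force: 67.1
```

The pot is standing on the pad. Releasing and backing off.

Call:
jog_arm(targets=[[[0, 0, 0, 0, 0, 0], [0, 0, 0, 0, 0, 0], [0, 0, 0, 0, 0, 0], [0, 0, 0, 0, 0, 0]]], gripper=0.085)

```text
t: 35.92
tool_pos: [0.5816, -0.2973, 0.0901]
tool_rot: [0.102, 0.995, 0.0, -0.0]
force: [0.4, -0.2, 0.6]
grip_width: 0.0849
finger_force: 0.0
```

Call:
jog_arm(targets=[[[0, 0, 0.02, 0, 0, 0], [0, 0, 0.04, 0, 0, 0], [0, 0, 0.05, 0, 0, 0], [0, 0.04, 0.01, 0, 0, 0], [0, 0.04, 0, 0, 0, 0], [0, 0.04, 0, 0, 0, 0], [0, 0, 0, 0, 0, 0]]])

```text
t: 36.8
tool_pos: [0.5815, -0.1749, 0.2105]
tool_rot: [0.1, 0.995, 0.0, -0.0]
force: [1.1, -0.2, 0.1]
grip_width: 0.085
finger_force: 0.0
```

Run:
```python
from h import *
np.set_printoptions(precision=4,suppress=True)
s=env.observe(); print(s["t"],s["tool_pos"],s["grip_width"])
for n in ("top","side","wrist"):
    c=env.capture(n); save(c,n+"10.png")
    print(n,[ (k,circ(c,k,.09,.12)) for k in ("lid_top","done_a_center")],circ(c,"tool_handle",.018,.03),circ(c,"tool_handle",.055,.08))
    for r in env.trace(c,"lid_top")[:4]:
        P=cloud(c,r["region"]); P=P[(P[:,2]>.09)&(P[:,2]<.12)]
        if len(P)<50: continue
        o,R=cv2.minEnclosingCircle(P[:,:2].astype(np.float32)); Q=P[np.linalg.norm(P[:,:2]-o,axis=1)<.025]
        print("plane",o,np.linalg.lstsq(np.c_[Q[:,:2]-o,np.ones(len(Q))],Q[:,2],rcond=None)[0])
```

```text
36.8 [ 0.5815 -0.1749  0.2105] 0.08499774080048408
top [('lid_top', []), ('done_a_center', [])] [(0.73, array([0.3694, 0.4124]), 0.0393, array([0.3685, 0.4042, 0.0193]), 259), (0.72, array([0.4184, 0.2702]), 0.0398, array([0.4185, 0.2658, 0.0209]), 766)] [(0.73, array([0.3684, 0.4132]), 0.0167, array([0.3689, 0.4113, 0.0635]), 201), (0.72, array([0.4182, 0.2703]), 0.0152, array([0.4187, 0.2693, 0.0672]), 192)]
side [('lid_top', [(0.76, array([ 0.5847, -0.2982]), 0.0365, array([ 0.5798, -0.292 ,  0.1041]), 387)]), ('done_a_center', [(0.84, array([ 0.4076, -0.2603]), 0.0348, array([ 0.4056, -0.2553,  0.1018]), 460)])] [(0.55, array([0.3683, 0.4153]), 0.0398, array([0.3584, 0.4242, 0.0194]), 367), (0.32, array([0.4181, 0.2709]), 0.0401, array([0.4079, 0.2806, 0.0217]), 680)] [(0.55, array([0.3689, 0.414 ]), 0.0166, array([0.3664, 0.4164, 0.0635]), 211), (0.32, array([0.417 , 0.2715]), 0.0158, array([0.4141, 0.2739, 0.0671]), 182)]
plane (0.5847250819206238, -0.29824063181877136) [-0.0129 -0.0031  0.1047]
wrist [('lid_top', [(0.84, array([ 0.5827, -0.2987]), 0.033, array([ 0.5799, -0.296 ,  0.1035]), 6226)]), ('done_a_center', [(0.91, array([ 0.4133, -0.2623]), 0.0317, array([ 0.4246, -0.2628,  0.1014]), 4332)])] [] []
plane (0.582728922367096, -0.2986645996570587) [0.0019 0.0007 0.1035]
```

View pics/side10.png

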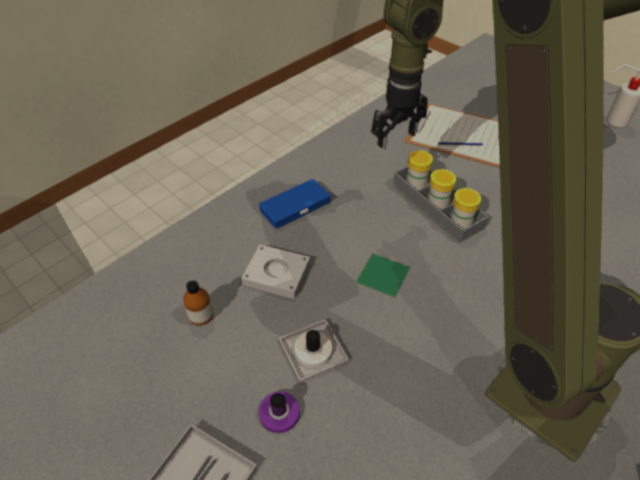

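The picture shows the capped pot upright in the pad bay at (420,165), with its top level at 0.104 m as expected and its centre about 2 mm from the pad's. The tool stands in the tray at (313,345), the bystanders haven't moved, and the gripper is clear, so I'm handing in.

```bash
python3 -c "
from plant import env
print(env.job_done())"
```

```text
the job is handed in; nothing more can be done
None
```

I handed the job in with the pot capped (lid clicked home level) and standing on the blue pad, the tool back upright in its tray, and the other items not visibly moved; the hand-in call returned no verdict.

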